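# Pack cut channel as an interlocked bundle

### The arm

A 7-joint arm with a two-finger parallel gripper is mounted at the origin on the work surface. World frame = base frame: x ahead of the robot, y to its left, z up, the work surface at z = 0. Lengths are in m, angles in rad, forces in N, time in s.
With the tool pointing down it reaches from about 0.4 to 0.875 m from the base axis. Payload 6.5 kg.
Tool frame: the origin (TCP) lies at the very end of the fingers, on their centre line; the grasp point (between the pads) lies 19 mm behind it (env.hold_point_z is the distance from the TCP to the grasp point, in m); z points along the fingers, y is the line along which they close (so a half turn about z gives the same grasp; the last joint's range is limited). The gripper opens to 85 mm and grips with 20 to 120 N. Pads are 22 mm wide; open, the fingers measure 114 mm over their backs; the gripper's body (76 mm by 85 mm) begins 54 mm behind the grasp point. The pads swing forward as they close: fully open they stand 13 mm farther back than shut.
Start: joints at [1.149, 0.536, -0.004, 1.538, 0.003, 1.067, -0.071], TCP at [0.226, -0.609, 0.231] pointing down, gripper open.
Joint ranges: [-2.7, 2.7], [-0.37, 2.16], [-1.27, 1.26], [0.24, 2.4], [-1.31, 4.45], [0.19, 1.91], [-2.76, 2.76]. Speed limits (rad/s): [2.39, 2.39, 3.14, 3.14, 3.14, 3.14, 3.14].

### API

Orientations are given as a unit quaternion [w, x, y, z].
In Python, from workcell import env, eyes, spotter gives the robot as it stands.
- The arm moves only by the tool apply_moves, never from a script. Its argument "plan" is a list that holds one entry, the list of rows, each a list of 7 numbers: the closure, from -1 (fully open) to 1 (shut), then the shift along the tool's x, y, z in m, then the turn, a rotation vector about the tool's x, y, z in degrees. In form: [[[claw, dx, dy, dz, wx, wy, wz], ...]]. A call has 1 to 8 rows; each row is the pose to reach, as a shift and turn from the pose commanded when the call began, along the tool's axes at that moment; what a row does not reach only later rows make up. A row lasts 1/10 s, in which the tool goes at most 50 mm and 8.59 degrees, less where a joint would pass 70% of its speed; a pose out of reach is approached as far as the arm can. A call with a gripper value outside its range is refused whole. The fingers move at their own pace and stop on an object; the grip force is fixed at half the most. Time passes only in rows, so rows that repeat a pose let the fingers close. It gives the time, the measured TCP pose, the force, the opening and the grip force at its end, in the units of the state.
- env.get_state(): the state, without advancing time (a new reading comes with each control period).
- eyes.grab_frame(name): name is "scene" or "top" or "wrist"; returns the picture (420x560x3 uint8, red, green, blue); there is no depth.
- eyes.calibration(name): a dict with "camera_matrix" (3x3 intrinsics, pixels), "extrinsics" (4x4, takes a point from camera to world coordinates). Camera axes: x right, y down, z forward; pixel columns grow to the right and rows downward; lengths in m; the calibration is good to about 2 mm. A picture is of the moment at which its call begins: read the wrist's pose just before it. calibration takes no time and is no camera call; for the wrist camera it gives the pose at the moment of the call.
- env.sign_off(): hands the job in; it is judged then, once.
Trained networks look in the newest picture that a camera, given by its name, has taken for a name from the list of things; names that differ only in an ending like _2 or _b are one class to them, and where a whole thing is asked for, a point or a joint stands for the part that bears it (a point fixed in the world has none). Each returns a list of dicts, best first, with "confidence" (0 to 1); they miss things now and then, are a little off and sometimes report something else, mostly with a low value. They report only what shows in the picture. A call takes as long as a camera call.
- spotter.spot_in(camera, thing): "centre" ([x, y, z] in m, in world coordinates, good to about 4 mm: the middle of the surface that is visible of it).
- spotter.trace(camera, thing): "mask" (420x560 bool, what is visible of it).
- spotter.tip_of(camera, thing): "centre" ([x, y, z] in m, in world coordinates, good to about 4 mm: a listed point, or the origin of a listed thing).
The state is a dict: "time": time; "joint_pos": joint angles; "qvel": joint speeds; "joint_efforts": joint torques, N m; "tcp_pos": TCP position; "ee_rot": TCP orientation; "wrist_force": force on the tool from outside, world axes, zero at the start; "torque": the same for the moment, N m; "finger_gap": finger opening in m; "finger_force": force on a finger pad.
Only numpy, scipy, OpenCV 4.12 (cv2) and the standard library are available. Lean on these libraries where they do the work, as an engineer would, in place of code of your own. Each camera call takes 0.05 s, during which the arm holds its last target. There are 200 camera calls.

### The job

Pick the five cut pieces of U-channel out of the clutter on the bench and pack them as one interlocked bundle on the packing board: the three that lie open side up go side by side, square across both battens with about 30 mm between them, and the two that lie open side down go over them, each capping one of the gaps so that its flanges drop into the troughs on either side and it sits level, fully down. Keep every piece the way up it lies, keep the ends roughly in line along the middle of the board, and do not disturb the other things lying among them.

Things in the scene. Friction and masses are not known exactly. Their poses are not given: they have to be found in the camera images.
- trough_a: Cut piece of aluminium U-channel lying on its back, open side up like a trough: 80 mm long, 60 wide, 30 high, walls 3 mm (54 mm between flanges), about 75 g. Origin: centre of its underside as it lies; x along its length, y across, z up. Grip it across the 60 mm width. The three open-up pieces are alike and interchangeable.
- trough_b: Cut piece of aluminium U-channel lying on its back, open side up like a trough: 80 mm long, 60 wide, 30 high, walls 3 mm (54 mm between flanges), about 75 g. Origin: centre of its underside as it lies; x along its length, y across, z up. Grip it across the 60 mm width. The three open-up pieces are alike and interchangeable.
- trough_c: Cut piece of aluminium U-channel lying on its back, open side up like a trough: 80 mm long, 60 wide, 30 high, walls 3 mm (54 mm between flanges), about 75 g. Origin: centre of its underside as it lies; x along its length, y across, z up. Grip it across the 60 mm width. The three open-up pieces are alike and interchangeable.
- cap_a: Cut piece of aluminium U-channel lying open side down, flat back on top: 80 mm long, 60 wide, 30 high, walls 3 mm (54 mm between flanges), about 75 g. Origin: centre of its underside as it lies; x along its length, y across, z up. Grip it across the 60 mm width. The two such pieces are interchangeable. Capping a gap, its underside rests 3 mm above the battens.
- cap_b: Cut piece of aluminium U-channel lying open side down, flat back on top: 80 mm long, 60 wide, 30 high, walls 3 mm (54 mm between flanges), about 75 g. Origin: centre of its underside as it lies; x along its length, y across, z up. Grip it across the 60 mm width. The two such pieces are interchangeable. Capping a gap, its underside rests 3 mm above the battens.
- board: Packing board, fixed: plywood base 290 x 110 x 9 mm with two pine battens along it, each 22 mm wide, 25 mm either side of its midline, flat tops 31 mm above the origin. Origin: centre of its underside; x along the battens, y across, z up. Stands left or right on the bench. Pieces lie with their length along its y: open-up ones at x = -90, 0, 90 mm leave 30 mm gaps, with caps at -45, 45.
- angle: Steel angle offcut, L-section 50 mm x 50 mm x 4 mm, 70 mm long, one leg flat on the bench. Not part of the job and not to be disturbed. Origin: centre of its underside.
- tube: Dark square steel tube offcut, 40 mm x 40 mm, 70 mm long, lying down. Not part of the job and not to be disturbed. Origin: centre of its underside.
- bowl: Small round brass bowl, 84 mm across the rim, 28 mm high, standing open side up. Not part of the job and not to be disturbed. Origin: centre of its underside.
- punch: Steel doming punch, a 32 mm thick, 64 mm tall upright cylinder with a rounded top. Not part of the job and not to be disturbed. Origin: centre of its underside.

How it is judged:
At the end, for the whole second after the job is handed in: The open-up pieces lie flat on the battens; each open-down piece sits level, 3 mm above them (-2, +4), between two open-up ones whose centres are 25 to 62 mm either side; all within 0.2 rad of square, 20 mm of the midline and 120 mm of the middle along the battens, at rest (x of trough_a in the frame of board between -0.12 and 0.12 m and y of trough_a in the frame of board between -0.02 and 0.02 m and z of trough_a in the frame of board between 0.028 and 0.035 m and angle between each of trough_a, trough_b, trough_c, cap_a, cap_b's own z axis and vertical below 0.07 rad and angle between the x axis of each of trough_a, trough_b, trough_c, cap_a, cap_b and the y axis of board, either way round below 0.2 rad and linear speed of each of trough_a, trough_b, trough_c, cap_a, cap_b below 0.02 m/s and x of trough_b in the frame of board between -0.12 and 0.12 m and y of trough_b in the frame of board between -0.02 and 0.02 m and z of trough_b in the frame of board between 0.028 and 0.035 m and x of trough_c in the frame of board between -0.12 and 0.12 m and y of trough_c in the frame of board between -0.02 and 0.02 m and z of trough_c in the frame of board between 0.028 and 0.035 m and x of cap_a in the frame of board between -0.12 and 0.12 m and y of cap_a in the frame of board between -0.02 and 0.02 m and z of cap_a in the frame of board between 0.0322 and 0.038 m and x of cap_b in the frame of board between -0.12 and 0.12 m and y of cap_b in the frame of board between -0.02 and 0.02 m and z of cap_b in the frame of board between 0.0322 and 0.038 m and ((y of trough_a in the frame of cap_a between 0.025 and 0.062 m and y of trough_b in the frame of cap_a between -0.062 and -0.025 m) or (y of trough_a in the frame of cap_a between 0.025 and 0.062 m and y of trough_c in the frame of cap_a between -0.062 and -0.025 m) or (y of trough_b in the frame of cap_a between 0.025 and 0.062 m and y of trough_a in the frame of cap_a between -0.062 and -0.025 m) or (y of trough_b in the frame of cap_a between 0.025 and 0.062 m and y of trough_c in the frame of cap_a between -0.062 and -0.025 m) or (y of trough_c in the frame of cap_a between 0.025 and 0.062 m and y of trough_a in the frame of cap_a between -0.062 and -0.025 m) or (y of trough_c in the frame of cap_a between 0.025 and 0.062 m and y of trough_b in the frame of cap_a between -0.062 and -0.025 m)) and ((y of trough_a in the frame of cap_b between 0.025 and 0.062 m and y of trough_b in the frame of cap_b between -0.062 and -0.025 m) or (y of trough_a in the frame of cap_b between 0.025 and 0.062 m and y of trough_c in the frame of cap_b between -0.062 and -0.025 m) or (y of trough_b in the frame of cap_b between 0.025 and 0.062 m and y of trough_a in the frame of cap_b between -0.062 and -0.025 m) or (y of trough_b in the frame of cap_b between 0.025 and 0.062 m and y of trough_c in the frame of cap_b between -0.062 and -0.025 m) or (y of trough_c in the frame of cap_b between 0.025 and 0.062 m and y of trough_a in the frame of cap_b between -0.062 and -0.025 m) or (y of trough_c in the frame of cap_b between 0.025 and 0.062 m and y of trough_b in the frame of cap_b between -0.062 and -0.025 m))); the robot touches nothing.
It fails at once if a bystander among the pieces (angle) is shifted by more than 30 mm (distance of angle from where it was at the start of the episode above 0.03 m).
It fails at once if a bystander among the pieces (tube) is shifted by more than 30 mm (distance of tube from where it was at the start of the episode above 0.03 m).
It fails at once if a bystander among the pieces (bowl) is shifted by more than 30 mm (distance of bowl from where it was at the start of the episode above 0.03 m).
It fails at once if a bystander among the pieces (punch) is shifted by more than 30 mm (distance of punch from where it was at the start of the episode above 0.03 m).
It fails at once if the punch is knocked over (angle between punch's own z axis and vertical above 0.6 rad).
It also fails if it takes over 112 s, if anything falls off the work surface, if the arm or the gripper's body presses on something with over 40 N, if the wrist force passes 120 N, or if a joint passes its speed limit or range.

## Working session

There is one attempt and no reset: what is moved stays moved. The work goes in short steps, Python scripts to look and compute and a tool call to move; the robot and the scene stay as the last step left them, time stands still between calls to the robot, and variables do not carry over. Pictures are saved under pics/ and viewed, at most 14 in all, crops included, and the job is handed in when it is done.

Besides the shell and the picture viewer there is one more tool, called after "Request:" by a JSON object that holds its "fn" and its "kwargs", one argument or row to a line. apply_moves: Moves the arm, as the interface text tells. Its arguments: {"type":"object","properties":{"plan":{"type":"array"}},"required":["plan"]}

```bash
mkdir -p pics; ls
python3 - <<'E'
from workcell import env,eyes,spotter
import cv2,numpy as np
for n in("scene","top"):
    im=eyes.grab_frame(n);cv2.imwrite(f"pics/{n}0.png",im[:,:,::-1])
    c=eyes.calibration(n);print(n,np.round(c["camera_matrix"],1).tolist(),np.round(c["extrinsics"],3).tolist())
for t in("trough_a","cap_a","board","angle","tube","bowl","punch"):
    for f in (spotter.tip_of,):
        print(t,[(np.round(d["centre"],3).tolist(),round(d["confidence"],2)) for d in f("top",t)])
s=env.get_state();print(s)
E
```

```text
pics
scene [[414.8, 0.0, 278.1], [0.0, 414.8, 209.3], [0.0, 0.0, 1.0]] [[0.795, 0.399, -0.457, 1.011], [0.606, -0.549, 0.575, -0.561], [-0.022, -0.734, -0.678, 0.687], [0.0, 0.0, 0.0, 1.0]]
top [[538.1, 0.0, 281.4], [0.0, 538.1, 221.2], [0.0, 0.0, 1.0]] [[-0.071, -0.973, 0.218, 0.339], [-0.997, 0.07, -0.013, 0.019], [-0.002, -0.218, -0.976, 1.026], [0.0, 0.0, 0.0, 1.0]]
trough_a [([0.694, -0.006, 0.001], 0.84), ([0.436, -0.015, 0.003], 0.76), ([0.571, 0.015, -0.0], 0.57)]
cap_a [([0.426, 0.129, -0.001], 0.79), ([0.566, -0.135, -0.002], 0.68)]
board [([0.482, 0.314, -0.005], 0.56)]
angle [([0.424, -0.164, 0.002], 0.82), ([0.569, 0.018, 0.0], 0.59)]
tube [([0.685, 0.152, 0.001], 0.76)]
bowl [([0.555, 0.147, -0.0], 0.69)]
punch [([0.686, -0.15, 0.003], 0.75)]
{'time': 0.45, 'joint_pos': array([ 1.14879892,  0.5364328 , -0.00440507,  1.538006  ,  0.00260193,
        1.06728542, -0.07119648]), 'qvel': array([ 0.00142745, -0.00121037,  0.00078407, -0.00103222, -0.00118289,
        0.00044899,  0.00046008]), 'joint_efforts': array([-9.33168849e-04, -5.82787299e+01,  1.04643065e+00, -2.59144986e+01,
        1.23442340e-02,  3.37641221e-03,  6.58106342e-05]), 'tcp_pos': array([ 0.22639604, -0.60922944,  0.23122715]), 'ee_rot': array([-5.76178653e-05,  9.84213680e-01,  1.76984259e-01, -2.88683897e-05]), 'wrist_force': array([-0.96302181, -0.34693242,  0.42445875]), 'torque': array([ 0.02353308, -0.03307756, -0.03553742]), 'finger_force': 0.0, 'finger_gap': 0.08532918716267694}
```

View pics/top0.png

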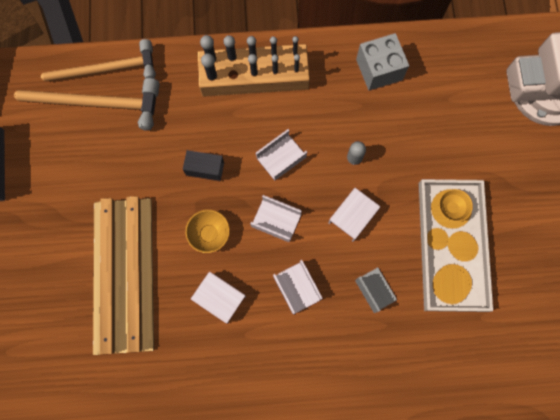

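View pics/scene0.png

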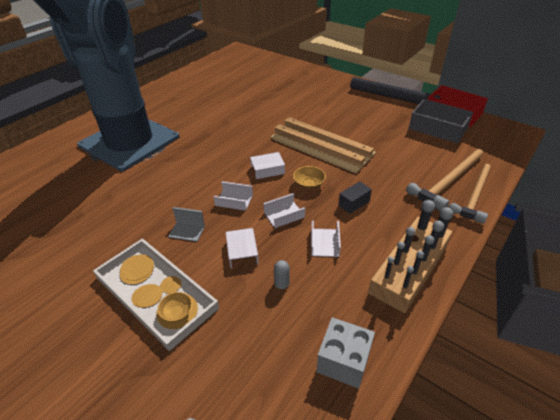

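```bash
cat > h.py <<'E'
import numpy as np,cv2
from scipy.optimize import minimize
from scipy.spatial.transform import Rotation as R
from workcell import env,eyes,spotter
def box(x0,x1,y0,y1,z0,z1): return np.array([[x,y,z] for x in(x0,x1) for y in(y0,y1) for z in(z0,z1)])
T=[box(-.04,.04,-.03,.03,0,.003),box(-.04,.04,-.03,-.027,0,.03),box(-.04,.04,.027,.03,0,.03)]
C=[box(-.04,.04,-.03,.03,.027,.03)]+T[1:]
B=[box(-.145,.145,-.055,.055,0,.009)]+[box(-.145,.145,s*.025-.011,s*.025+.011,.009,.031) for s in(-1,1)]
S=4
def proj(cal,P):
    q=(P-cal["extrinsics"][:3,3])@cal["extrinsics"][:3,:3]; q=q@cal["camera_matrix"].T
    return q[:,:2]/q[:,2:]
def render(cal,model,p,z=0.):
    c,s=np.cos(p[2]),np.sin(p[2]); M=np.array([[c,s,0],[-s,c,0],[0,0,1]])
    im=np.zeros((420*S,560*S),np.uint8)
    for b in model:
        u=proj(cal,b@M+[p[0],p[1],z])*S+S/2-.5
        cv2.fillConvexPoly(im,cv2.convexHull(np.round(u).astype(np.int32)),1)
    return cv2.resize(im.astype(np.float32),(560,420),interpolation=cv2.INTER_AREA)
def fit(views,model,xy,z=0.,yaws=np.arange(0,np.pi,np.pi/6)):
    """views: list of (calibration, mask)"""
    def cost(p):
        e=0
        for cal,m in views:
            r=render(cal,model,p,z); e+=1-np.minimum(r,m).sum()/np.maximum(r,m).sum()
        return e/len(views)
    y=min(yaws,key=lambda a:cost([*xy,a]))
    s0=np.array([*xy,y]); sim=np.vstack([s0]+[s0+d for d in np.diag([.006,.006,.15])])
    r=minimize(cost,s0,method="Nelder-Mead",options=dict(initial_simplex=sim,xatol=2e-4,fatol=1e-4,maxiter=120))
    return r.x,r.fun
def go(x,y,z,yaw=None,st=None):
    """tool-frame shift and z-turn (deg) to a tool-down pose; tool y (closing) direction has world angle yaw-90deg, tool x angle yaw"""
    st=st or env.get_state(); w,a,b,c=st["ee_rot"]; r=R.from_quat([a,b,c,w])
    d=r.inv().apply(np.array([x,y,z])-st["tcp_pos"])
    rv=np.zeros(3)
    if yaw is not None:
        cur=np.arctan2(*r.as_matrix()[[1,0],0]); az=np.arctan2(y,x)
        yaw=az+np.pi/2+(yaw-az-np.pi/2+np.pi/2)%np.pi-np.pi/2
        t=R.from_matrix(np.array([[np.cos(yaw),np.sin(yaw),0],[np.sin(yaw),-np.cos(yaw),0],[0,0,-1]]))
        rv=np.degrees((r.inv()*t).as_rotvec())
    return np.round(d,4),np.round(rv,1)
E
python3 - <<'E'
from h import *
cals={n:eyes.calibration(n) for n in("top","scene")}
for n in cals: eyes.grab_frame(n)
tr={}
for t,m in(("trough_a",T),("cap_a",C),("board",B)):
    L={n:spotter.trace(n,t) for n in cals}
    for d in spotter.tip_of("top",t):
        p=d["centre"][:2]; v={}
        for n in cals:
            u=proj(cals[n],np.array([[*p,.015]]))[0]
            best=min(L[n],key=lambda k:np.hypot(*(np.argwhere(k["mask"]).mean(0)[::-1]-u)),default=None)
            if best is not None: v[n]=(cals[n],best["mask"].astype(np.float32))
        for n in v:
            x,e=fit([v[n]],m,p); print(t,n,np.round(x,3),round(e,3))
        if len(v)==2: x,e=fit(list(v.values()),m,p); print(t,"both",np.round(x,4),round(e,3))
E
```

```text
trough_a top [0.57  0.016 1.116] 0.038
trough_a scene [0.571 0.015 1.126] 0.037
trough_a both [0.5704 0.016  1.1226] 0.04
trough_a top [ 0.699 -0.004  2.168] 0.042
trough_a scene [ 0.699 -0.004  2.128] 0.082
trough_a both [ 0.6989 -0.004   2.1391] 0.069
trough_a top [ 0.436 -0.015  0.405] 0.041
trough_a scene [ 0.434 -0.015  0.332] 0.121
trough_a both [ 0.4364 -0.0147  0.4003] 0.085
trough_a top [0.482 0.313 0.   ] 1.0
trough_a scene [0.482 0.313 0.   ] 1.0
trough_a both [0.4821 0.3128 0.    ] 1.0
trough_a top [0.683 0.153 0.   ] 1.0
trough_a scene [0.683 0.153 0.   ] 1.0
trough_a both [0.6833 0.1532 0.    ] 1.0
cap_a top [ 0.567 -0.134  2.398] 0.038
cap_a scene [ 0.567 -0.135  2.379] 0.086
cap_a both [ 0.567  -0.1345  2.3996] 0.066
cap_a top [0.427 0.133 0.922] 0.027
cap_a scene [0.426 0.132 0.897] 0.069
cap_a both [0.4271 0.1328 0.9162] 0.052
board top [ 0.485  0.313 -0.002] 0.019
board scene [ 0.486  0.313 -0.003] 0.028
board both [0.4856 0.3129 0.0009] 0.024
```

```bash
cat >> h.py <<'E'
def chain(px,py,pyaw,qx,qy,qyaw=np.pi/2,g=.003,dz=.0325,hi=.13,back=True):
    st=dict(env.get_state())
    for n,(x,y,z,a) in dict(abovepick=(px,py,.1,pyaw),pick=(px,py,g,pyaw),lift=(px,py,hi,pyaw),above=(qx,qy,hi,qyaw),low=(qx,qy,g+dz+.01,qyaw),place=(qx,qy,g+dz,qyaw),up=(qx,qy,hi,qyaw)).items():
        d,rv=go(x,y,z,a,st); print(n,d.tolist(),rv.tolist())
        w,i,j,k=st["ee_rot"]; r=R.from_quat([i,j,k,w])*R.from_rotvec(np.radians(rv)); q=r.as_quat()
        st=dict(tcp_pos=np.array([x,y,z]),ee_rot=np.array([q[3],*q[:3]]))
E
python3 -c "
from h import *
chain(.4364,-.0147,.4003,.3955,.313)"
```

```text
abovepick [0.404, -0.4842, 0.1313] [0.0, 0.0, -2.5]
pick [0.0, -0.0, 0.097] [0.0, 0.0, -0.0]
lift [-0.0, 0.0, -0.127] [0.0, 0.0, -0.0]
above [0.0898, -0.3178, -0.0] [0.0, 0.0, -67.1]
low [0.0, 0.0, 0.0845] [-0.0, 0.0, -0.0]
place [0.0, 0.0, 0.01] [-0.0, 0.0, -0.0]
up [-0.0, -0.0, -0.0945] [-0.0, 0.0, -0.0]
```

Request:
{"fn": "apply_moves", "kwargs": {
  "plan": [
    [[-1,0.404,-0.484,0.08,0,0,-2.5],[-1,0.404,-0.484,0.08,0,0,-2.5],[-1,0.404,-0.484,0.08,0,0,-2.5],[-1,0.404,-0.484,0.08,0,0,-2.5],[-1,0.404,-0.484,0.08,0,0,-2.5],[-1,0.404,-0.484,0.08,0,0,-2.5],[-1,0.404,-0.484,0.08,0,0,-2.5],[-1,0.404,-0.484,0.08,0,0,-2.5]]
  ]
}}

```text
time: 1.8
tcp_pos: [0.3592, -0.2335, 0.1811]
ee_rot: [0.0, 0.98, 0.198, 0.0]
wrist_force: [0.9, -0.6, 0.4]
finger_gap: 0.0857
finger_force: 0.0
```

```bash
python3 -c "
from h import *
chain(.4364,-.0147,.4003,.3955,.313)"
```

```text
abovepick [0.1561, -0.1716, 0.081] [0.1, -0.0, -0.1]
pick [-0.0001, 0.0001, 0.097] [-0.0, -0.0, 0.0]
lift [0.0001, -0.0001, -0.127] [-0.0, -0.0, 0.0]
above [0.0902, -0.3177, 0.0003] [-0.0, -0.1, -67.0]
low [0.0, 0.0, 0.0845] [-0.0, 0.0, -0.0]
place [0.0, 0.0, 0.01] [-0.0, 0.0, -0.0]
up [-0.0, -0.0001, -0.0945] [-0.0, 0.0, -0.0]
```

Request:
{"fn": "apply_moves", "kwargs": {
  "plan": [
    [[-1,0.156,-0.172,0.06,0,0,0],[-1,0.156,-0.172,0.081,0,0,0],[-1,0.156,-0.172,0.081,0,0,0],[-1,0.156,-0.172,0.081,0,0,0],[-1,0.156,-0.172,0.081,0,0,0],[-1,0.156,-0.172,0.081,0,0,0],[-1,0.156,-0.172,0.081,0,0,0]]
  ]
}}

```text
time: 2.5
tcp_pos: [0.4354, -0.0151, 0.0997]
ee_rot: [-0.0, 0.98, 0.2, -0.0]
wrist_force: [-0.5, -0.4, -0.4]
finger_gap: 0.0858
finger_force: 0.0
```

```bash
python3 -c "
from h import *
cv2.imwrite('pics/w1.png',eyes.grab_frame('wrist')[:,:,::-1])
chain(.4364,-.0147,.4003,.3955,.313)"
```

```text
abovepick [0.0017, -0.0013, 0.0] [0.0, 0.0, -0.0]
pick [0.0001, -0.0, 0.097] [0.0, 0.0, -0.0]
lift [-0.0001, 0.0, -0.127] [0.0, 0.0, -0.0]
above [0.0898, -0.3178, -0.0002] [0.0, 0.0, -67.1]
low [0.0, 0.0, 0.0845] [-0.0, 0.0, -0.0]
place [0.0, 0.0, 0.01] [-0.0, 0.0, -0.0]
up [-0.0001, -0.0, -0.0945] [-0.0, 0.0, -0.0]
```

View pics/w1.png

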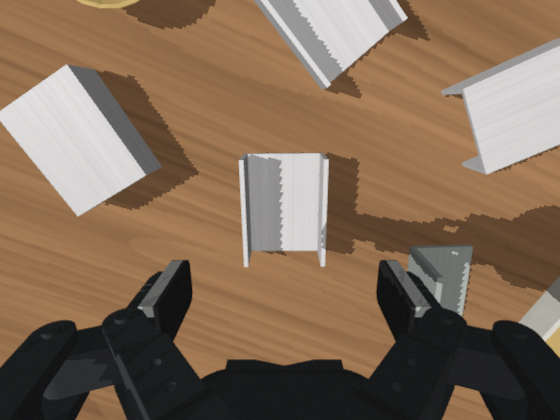

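Request:
{"fn": "apply_moves", "kwargs": {
  "plan": [
    [[-1,0.0015,-0.001,0.05,0,0,0],[-1,0.0015,-0.001,0.085,0,0,0],[-1,0.0015,-0.001,0.097,0,0,0],[-1,0.0015,-0.001,0.097,0,0,0],[1,0.0015,-0.001,0.097,0,0,0],[1,0.0015,-0.001,0.097,0,0,0],[1,0.0015,-0.001,0.097,0,0,0],[1,0.0015,-0.001,0.097,0,0,0]]
  ]
}}

```text
time: 3.35
tcp_pos: [0.4377, -0.0149, 0.0047]
ee_rot: [0.0, 0.98, 0.198, 0.001]
wrist_force: [-2.5, -1.0, 7.8]
finger_gap: 0.0589
finger_force: 64.1
```

Request:
{"fn": "apply_moves", "kwargs": {
  "plan": [
    [[1,0,0,0,0,0,0],[1,0,0,-0.03,0,0,0],[1,0,0,-0.08,0,0,0],[1,0,0,-0.127,0,0,0],[1,0,0,-0.127,0,0,0],[1,0,0,-0.127,0,0,0]]
  ]
}}

```text
time: 3.95
tcp_pos: [0.4376, -0.0149, 0.1319]
ee_rot: [0.001, 0.98, 0.198, 0.002]
wrist_force: [-0.6, -0.4, -2.1]
finger_gap: 0.0586
finger_force: 65.6
```

```bash
python3 -c "
from h import *
cv2.imwrite('pics/w2.png',eyes.grab_frame('wrist')[:,:,::-1])
chain(.4364,-.0147,.4003,.3955,.313)"
```

```text
abovepick [0.0001, -0.0002, 0.0305] [0.0, -0.1, -0.1]
pick [0.0001, -0.0001, 0.097] [0.0, 0.0, 0.0]
lift [-0.0001, 0.0001, -0.127] [0.0, 0.0, 0.0]
above [0.0902, -0.3177, -0.0003] [0.0, 0.1, -67.0]
low [-0.0, -0.0, 0.0845] [0.0, -0.0, -0.0]
place [-0.0, -0.0, 0.01] [0.0, -0.0, -0.0]
up [0.0, 0.0, -0.0945] [0.0, -0.0, -0.0]
```

View pics/w2.png

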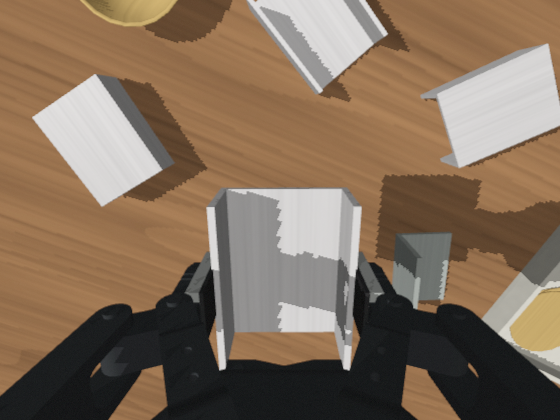

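Request:
{"fn": "apply_moves", "kwargs": {
  "plan": [
    [[1,0.0903,-0.3179,0,0,0,-67],[1,0.0903,-0.3179,0,0,0,-67],[1,0.0903,-0.3179,0,0,0,-67],[1,0.0903,-0.3179,0,0,0,-67],[1,0.0903,-0.3179,0,0,0,-67],[1,0.0903,-0.3179,0,0,0,-67],[1,0.0903,-0.3179,0,0,0,-67],[1,0.0903,-0.3179,0,0,0,-67]]
  ]
}}

```text
time: 4.8
tcp_pos: [0.3933, 0.3188, 0.129]
ee_rot: [-0.002, 0.703, 0.711, 0.0]
wrist_force: [0.3, -1.2, -1.5]
finger_gap: 0.0592
finger_force: 65.4
```

Request:
{"fn": "apply_moves", "kwargs": {
  "plan": [
    [[1,0,0,0.0,0,0,0],[1,0,0,0.0,0,0,0]]
  ]
}}

```text
time: 5.0
tcp_pos: [0.3954, 0.3121, 0.1286]
ee_rot: [-0.0, 0.709, 0.705, -0.002]
wrist_force: [-0.2, 0.0, -1.1]
finger_gap: 0.0586
finger_force: 65.4
```

```bash
python3 -c "
from h import *
print(go(.3955,.313,.0365,np.pi/2))"
```

```text
(array([0.0011, 0.0003, 0.0921]), array([-0.1,  0.1, -0.3]))
```

Request:
{"fn": "apply_moves", "kwargs": {
  "plan": [
    [[1,0.0005,0,0.045,0,0,0],[1,0.0005,0,0.08,0,0,0],[1,0.0005,0,0.088,0,0,0],[1,0.0005,0,0.092,0,0,0],[1,0.0005,0,0.092,0,0,0],[1,0.0005,0,0.092,0,0,0]]
  ]
}}

```text
time: 5.6
tcp_pos: [0.3969, 0.3146, 0.0393]
ee_rot: [0.0, 0.708, 0.706, 0.001]
wrist_force: [-0.1, 0.5, 0.0]
finger_gap: 0.059
finger_force: 65.4
```

```bash
python3 -c "
from h import *
for i in range(3):
  s=env.get_state();print(np.round(s['tcp_pos'],4),np.round(s['wrist_force'],2)); eyes.grab_frame('wrist')
print(go(.3955,.313,.0365,np.pi/2))"
```

```text
[0.3969 0.3146 0.0393] [-0.09  0.48  0.  ]
[0.3969 0.3146 0.0393] [ 0.   -0.71 -0.66]
[0.3968 0.3145 0.0392] [ 0.06  0.05 -0.11]
(array([-0.0014, -0.0013,  0.0025]), array([ 0.1, -0.1, -0.1]))
```

Request:
{"fn": "apply_moves", "kwargs": {
  "plan": [
    [[1,0,0,0.003,0,0,0],[1,0,0,0.003,0,0,0]]
  ]
}}

```text
time: 5.95
tcp_pos: [0.3967, 0.3144, 0.0358]
ee_rot: [0.0, 0.708, 0.706, 0.001]
wrist_force: [-0.5, -0.4, 8.5]
finger_gap: 0.059
finger_force: 66.5
```

Request:
{"fn": "apply_moves", "kwargs": {
  "plan": [
    [[-0.7,0,0,0,0,0,0],[-0.7,0,0,0,0,0,0],[-0.7,0,0,0,0,0,0],[-0.7,0,0,-0.03,0,0,0],[-0.7,0,0,-0.075,0,0,0],[-0.7,0,0,-0.095,0,0,0]]
  ]
}}

```text
time: 6.55
tcp_pos: [0.3968, 0.3152, 0.1327]
ee_rot: [0.0, 0.708, 0.707, 0.002]
wrist_force: [0.5, -0.1, 0.2]
finger_gap: 0.0724
finger_force: 0.0
```

```bash
python3 -c "
from h import *
cv2.imwrite('pics/w3.png',eyes.grab_frame('wrist')[:,:,::-1])
chain(.5704,.016,1.1226,.4865,.314,g=.005)"
```

```text
abovepick [-0.2998, 0.1729, 0.0343] [0.2, -0.3, 25.6]
pick [0.0, -0.0001, 0.095] [0.0, 0.0, -0.0]
lift [-0.0, 0.0001, -0.125] [0.0, 0.0, -0.0]
above [0.2321, -0.2049, -0.0002] [0.0, 0.0, -25.7]
low [0.0, -0.0, 0.0825] [0.0, 0.0, -0.0]
place [0.0, -0.0, 0.01] [0.0, 0.0, -0.0]
up [-0.0, 0.0001, -0.0925] [0.0, 0.0, -0.0]
```

View pics/w3.png

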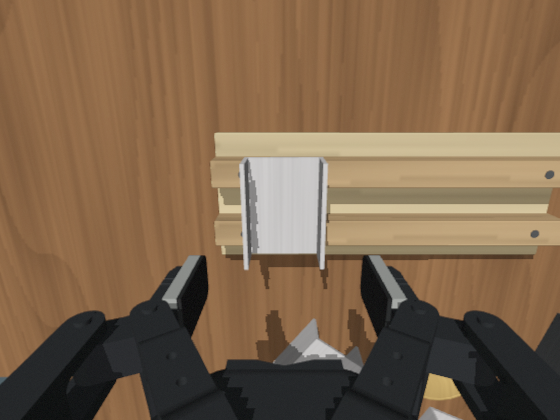

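Request:
{"fn": "apply_moves", "kwargs": {
  "plan": [
    [[-1,-0.15,0.086,0.005,0,0,13],[-1,-0.3,0.173,0.01,0,0,25.6],[-1,-0.3,0.173,0.01,0,0,25.6],[-1,-0.3,0.173,0.034,0,0,25.6],[-1,-0.3,0.173,0.034,0,0,25.6],[-1,-0.3,0.173,0.034,0,0,25.6],[-1,-0.3,0.173,0.034,0,0,25.6],[-1,-0.3,0.173,0.034,0,0,25.6]]
  ]
}}

```text
time: 7.4
tcp_pos: [0.5704, 0.0047, 0.0943]
ee_rot: [0.002, 0.85, 0.527, -0.001]
wrist_force: [-1.1, 0.4, 0.2]
finger_gap: 0.0855
finger_force: 0.0
```

Request:
{"fn": "apply_moves", "kwargs": {
  "plan": [
    [[-1,0,0,0,0,0,0],[-1,0,0,0,0,0,0],[-1,0,0,0,0,0,0],[-1,0,0,0,0,0,0]]
  ]
}}

```text
time: 7.8
tcp_pos: [0.5681, 0.015, 0.0961]
ee_rot: [-0.0, 0.846, 0.533, 0.0]
wrist_force: [-0.2, 0.5, 0.3]
finger_gap: 0.0855
finger_force: 0.0
```

```bash
python3 -c "
from h import *
chain(.5704,.016,1.1226,.4865,.314,g=.005)"
```

```text
abovepick [0.0019, 0.0016, -0.0039] [-0.0, -0.0, 0.1]
pick [-0.0, 0.0, 0.095] [-0.0, -0.0, -0.0]
lift [0.0, -0.0, -0.125] [-0.0, -0.0, -0.0]
above [0.2322, -0.2048, 0.0001] [0.0, -0.0, -25.7]
low [-0.0, -0.0, 0.0825] [0.0, -0.0, 0.0]
place [-0.0, -0.0, 0.01] [0.0, -0.0, 0.0]
up [0.0, 0.0, -0.0925] [0.0, -0.0, 0.0]
```

Request:
{"fn": "apply_moves", "kwargs": {
  "plan": [
    [[-1,0.002,0.0015,0.04,0,0,0],[-1,0.002,0.0015,0.075,0,0,0],[-1,0.002,0.0015,0.091,0,0,0],[-1,0.002,0.0015,0.091,0,0,0],[1,0.002,0.0015,0.091,0,0,0],[1,0.002,0.0015,0.091,0,0,0],[1,0.002,0.0015,0.091,0,0,0],[1,0.002,0.0015,0.091,0,0,0]]
  ]
}}

```text
time: 8.6
tcp_pos: [0.5722, 0.0151, 0.0069]
ee_rot: [0.001, 0.847, 0.532, 0.001]
wrist_force: [-0.8, 0.0, 7.3]
finger_gap: 0.0586
finger_force: 65.3
```

Request:
{"fn": "apply_moves", "kwargs": {
  "plan": [
    [[1,0,0,0,0,0,0],[1,0,0,-0.03,0,0,0],[1,0,0,-0.08,0,0,0],[1,0,0,-0.125,0,0,0],[1,0,0,-0.125,0,0,0],[1,0,0,-0.125,0,0,0]]
  ]
}}

```text
time: 9.2
tcp_pos: [0.5716, 0.0145, 0.1317]
ee_rot: [0.001, 0.847, 0.532, 0.001]
wrist_force: [-0.3, 0.3, -1.1]
finger_gap: 0.0587
finger_force: 65.2
```

Request:
{"fn": "apply_moves", "kwargs": {
  "plan": [
    [[1,0.058,-0.051,0,0,0,-6],[1,0.116,-0.102,0,0,0,-12],[1,0.174,-0.154,0,0,0,-20],[1,0.232,-0.205,0,0,0,-25.7],[1,0.232,-0.205,0,0,0,-25.7],[1,0.232,-0.205,0,0,0,-25.7],[1,0.232,-0.205,0,0,0,-25.7],[1,0.232,-0.205,0,0,0,-25.7]]
  ]
}}

```text
time: 10.0
tcp_pos: [0.4844, 0.3148, 0.1288]
ee_rot: [-0.001, 0.705, 0.709, -0.001]
wrist_force: [0.5, -1.8, -0.9]
finger_gap: 0.0589
finger_force: 65.1
```

Request:
{"fn": "apply_moves", "kwargs": {
  "plan": [
    [[1,0,0,0,0,0,0],[1,0,0,0,0,0,0],[1,0,0,0,0,0,0]]
  ]
}}

```text
time: 10.3
tcp_pos: [0.4874, 0.3107, 0.1296]
ee_rot: [0.0, 0.708, 0.706, -0.001]
wrist_force: [-0.4, -0.3, -1.3]
finger_gap: 0.0588
finger_force: 65.1
```

```bash
python3 -c "
from h import *
print(go(.4865,.314,.0365,np.pi/2))"
```

```text
(array([ 0.0035, -0.0009,  0.0931]), array([-0. ,  0.1, -0.2]))
```

Request:
{"fn": "apply_moves", "kwargs": {
  "plan": [
    [[1,0.0015,0,0.04,0,0,0],[1,0.0015,0,0.075,0,0,0],[1,0.0015,0,0.088,0,0,0],[1,0.0015,0,0.091,0,0,0],[1,0.0015,0,0.091,0,0,0],[1,0.0015,0,0.093,0,0,0],[1,0.0015,0,0.093,0,0,0]]
  ]
}}

```text
time: 11.0
tcp_pos: [0.4876, 0.3147, 0.038]
ee_rot: [0.0, 0.707, 0.707, 0.001]
wrist_force: [0.4, -1.1, 2.1]
finger_gap: 0.0585
finger_force: 65.3
```

Request:
{"fn": "apply_moves", "kwargs": {
  "plan": [
    [[-0.7,0,0,0,0,0,0],[-0.7,0,0,0,0,0,0],[-0.7,0,0,0,0,0,0],[-0.7,0,0,-0.03,0,0,0],[-0.7,0,0,-0.075,0,0,0],[-0.7,0,0,-0.095,0,0,0],[-0.7,0,0,-0.095,0,0,0]]
  ]
}}

```text
time: 11.7
tcp_pos: [0.4884, 0.3158, 0.1352]
ee_rot: [0.001, 0.707, 0.707, 0.003]
wrist_force: [-0.0, -0.7, 0.3]
finger_gap: 0.0728
finger_force: 0.0
```

```bash
python3 -c "
from h import *
chain(.6989,-.004,2.1391,.577,.314,g=.005)"
```

```text
abovepick [-0.3199, 0.2105, 0.0352] [0.3, -0.1, -32.6]
pick [0.0, -0.0001, 0.095] [0.0, 0.0, 0.0]
lift [-0.0, 0.0001, -0.125] [0.0, 0.0, 0.0]
above [0.3336, 0.0685, 0.0] [0.0, -0.0, 32.6]
low [-0.0, -0.0, 0.0825] [0.0, -0.0, -0.0]
place [-0.0, -0.0, 0.01] [0.0, -0.0, -0.0]
up [0.0, 0.0, -0.0925] [0.0, -0.0, -0.0]
```

Request:
{"fn": "apply_moves", "kwargs": {
  "plan": [
    [[-1,-0.32,0.2105,0.0,0,0,-32.6],[-1,-0.32,0.2105,0.0,0,0,-32.6],[-1,-0.32,0.2105,0.0,0,0,-32.6],[-1,-0.32,0.2105,0.0,0,0,-32.6],[-1,-0.32,0.2105,0.02,0,0,-32.6],[-1,-0.32,0.2105,0.035,0,0,-32.6],[-1,-0.32,0.2105,0.035,0,0,-32.6],[-1,-0.32,0.2105,0.035,0,0,-32.6]]
  ]
}}

```text
time: 12.5
tcp_pos: [0.6974, -0.0103, 0.0945]
ee_rot: [-0.0, 0.482, 0.876, -0.001]
wrist_force: [0.4, -0.3, 0.7]
finger_gap: 0.0852
finger_force: 0.0
```

Request:
{"fn": "apply_moves", "kwargs": {
  "plan": [
    [[-1,0,0,0,0,0,0],[-1,0,0,0,0,0,0],[-1,0,0,0,0,0,0],[-1,0,0,0,0,0,0]]
  ]
}}

```text
time: 12.9
tcp_pos: [0.6964, -0.0036, 0.0971]
ee_rot: [-0.0, 0.479, 0.878, 0.0]
wrist_force: [-0.2, -0.1, 0.2]
finger_gap: 0.0854
finger_force: 0.0
```

```bash
python3 -c "
from h import *
chain(.6989,-.004,2.1391,.577,.314,g=.005)"
```

```text
abovepick [-0.0017, 0.0018, -0.0029] [0.0, -0.1, 0.2]
pick [0.0001, -0.0, 0.095] [0.0, 0.0, -0.0]
lift [-0.0001, 0.0, -0.125] [0.0, 0.0, -0.0]
above [0.3336, 0.0684, -0.0003] [0.0, 0.0, 32.6]
low [0.0, -0.0001, 0.0825] [0.0, 0.0, -0.0]
place [0.0, -0.0, 0.01] [0.0, 0.0, -0.0]
up [-0.0001, 0.0001, -0.0925] [0.0, 0.0, -0.0]
```

Request:
{"fn": "apply_moves", "kwargs": {
  "plan": [
    [[-1,-0.001,0.001,0.04,0,0,0],[-1,-0.001,0.001,0.075,0,0,0],[-1,-0.001,0.001,0.092,0,0,0],[-1,-0.001,0.001,0.092,0,0,0],[1,-0.001,0.001,0.092,0,0,0],[1,-0.001,0.001,0.092,0,0,0],[1,-0.001,0.001,0.092,0,0,0],[1,-0.001,0.001,0.092,0,0,0]]
  ]
}}

```text
time: 13.7
tcp_pos: [0.7004, -0.0056, 0.0076]
ee_rot: [0.002, 0.48, 0.877, 0.001]
wrist_force: [-0.1, 0.9, 6.8]
finger_gap: 0.0588
finger_force: 66.0
```

Request:
{"fn": "apply_moves", "kwargs": {
  "plan": [
    [[1,0,0,0,0,0,0],[1,0,0,-0.03,0,0,0],[1,0,0,-0.08,0,0,0],[1,0,0,-0.125,0,0,0],[1,0,0,-0.125,0,0,0],[1,0,0,-0.125,0,0,0]]
  ]
}}

```text
time: 14.3
tcp_pos: [0.6995, -0.0061, 0.1322]
ee_rot: [0.002, 0.48, 0.877, 0.001]
wrist_force: [-0.9, -0.5, -1.5]
finger_gap: 0.0586
finger_force: 65.3
```

Request:
{"fn": "apply_moves", "kwargs": {
  "plan": [
    [[1,0.3336,0.0685,0,0,0,32.6],[1,0.3336,0.0685,0,0,0,32.6],[1,0.3336,0.0685,0,0,0,32.6],[1,0.3336,0.0685,0,0,0,32.6],[1,0.3336,0.0685,0,0,0,32.6],[1,0.3336,0.0685,0,0,0,32.6],[1,0.3336,0.0685,0,0,0,32.6],[1,0.3336,0.0685,0,0,0,32.6]]
  ]
}}

```text
time: 15.1
tcp_pos: [0.5708, 0.3201, 0.1292]
ee_rot: [-0.003, 0.703, 0.711, 0.0]
wrist_force: [-0.5, 0.7, -1.0]
finger_gap: 0.0587
finger_force: 65.2
```

Request:
{"fn": "apply_moves", "kwargs": {
  "plan": [
    [[1,0,0,0,0,0,0],[1,0,0,0,0,0,0],[1,0,0,0,0,0,0]]
  ]
}}

```text
time: 15.4
tcp_pos: [0.5772, 0.3097, 0.1292]
ee_rot: [0.0, 0.708, 0.706, -0.001]
wrist_force: [-0.7, -0.1, -0.8]
finger_gap: 0.0588
finger_force: 65.2
```

```bash
python3 -c "
from h import *
print(go(.577,.314,.0365,np.pi/2))"
```

```text
(array([ 0.0045, -0.0001,  0.0927]), array([-0. ,  0.1, -0.2]))
```

Request:
{"fn": "apply_moves", "kwargs": {
  "plan": [
    [[1,0.0025,0,0.04,0,0,0],[1,0.0025,0,0.075,0,0,0],[1,0.0025,0,0.087,0,0,0],[1,0.0025,0,0.09,0,0,0],[1,0.0025,0,0.09,0,0,0],[1,0.0025,0,0.0925,0,0,0],[1,0.0025,0,0.0925,0,0,0]]
  ]
}}

```text
time: 16.1
tcp_pos: [0.5775, 0.3148, 0.0386]
ee_rot: [0.0, 0.707, 0.707, 0.001]
wrist_force: [0.2, -0.1, 0.2]
finger_gap: 0.0592
finger_force: 65.4
```

Request:
{"fn": "apply_moves", "kwargs": {
  "plan": [
    [[1,0,0,0.001,0,0,0],[-0.7,0,0,0.001,0,0,0],[-0.7,0,0,0.001,0,0,0],[-0.7,0,0,0.0,0,0,0],[-0.7,0,0,-0.03,0,0,0],[-0.7,0,0,-0.075,0,0,0],[-0.7,0,0,-0.095,0,0,0],[-0.7,0,0,-0.095,0,0,0]]
  ]
}}

```text
time: 16.9
tcp_pos: [0.5784, 0.316, 0.1363]
ee_rot: [0.001, 0.707, 0.707, 0.003]
wrist_force: [-0.4, 0.6, 0.0]
finger_gap: 0.0725
finger_force: 0.0
```

```bash
python3 -c "
from h import *
chain(.4271,.1328,.9162,.442,.314,g=.005,hi=.15)"
```

```text
abovepick [-0.1833, -0.1514, 0.0349] [0.2, -0.3, 37.5]
pick [0.0, -0.0001, 0.095] [0.0, 0.0, -0.0]
lift [-0.0, 0.0001, -0.145] [0.0, 0.0, -0.0]
above [0.1528, -0.0985, -0.0001] [0.0, 0.0, -37.5]
low [0.0, -0.0001, 0.1025] [0.0, 0.0, -0.0]
place [0.0, -0.0, 0.01] [0.0, 0.0, -0.0]
up [-0.0, 0.0001, -0.1125] [0.0, 0.0, -0.0]
```

Request:
{"fn": "apply_moves", "kwargs": {
  "plan": [
    [[-1,-0.1833,-0.1514,0.0,0,0,37.5],[-1,-0.1833,-0.1514,0.0,0,0,37.5],[-1,-0.1833,-0.1514,0.0,0,0,37.5],[-1,-0.1833,-0.1514,0.035,0,0,37.5],[-1,-0.1833,-0.1514,0.035,0,0,37.5],[-1,-0.1833,-0.1514,0.035,0,0,37.5],[-1,-0.1833,-0.1514,0.035,0,0,37.5],[-1,-0.1833,-0.1514,0.035,0,0,37.5]]
  ]
}}

```text
time: 17.7
tcp_pos: [0.4259, 0.1322, 0.0975]
ee_rot: [-0.0, 0.897, 0.443, 0.001]
wrist_force: [1.5, 0.5, 0.3]
finger_gap: 0.0852
finger_force: 0.0
```

Request:
{"fn": "apply_moves", "kwargs": {
  "plan": [
    [[-1,0,0,0,0,0,0],[-1,0,0,0,0,0,0],[-1,0,0,0,0,0,0]]
  ]
}}

```text
time: 18.0
tcp_pos: [0.4254, 0.1317, 0.0975]
ee_rot: [-0.0, 0.897, 0.442, 0.0]
wrist_force: [0.3, 0.1, 0.7]
finger_gap: 0.0853
finger_force: 0.0
```

```bash
cat > board.py <<'E'
from h import *
import sys
for n in("top","scene"):
    cal=eyes.calibration(n); im=eyes.grab_frame(n); cv2.imwrite(f"pics/{n}{sys.argv[1]}.png",im[:,:,::-1])
    for t,m,z,xs in(("trough_a",T,.031,(.397,.487,.577)),("cap_a",C,.034,(.442,.532))):
        L=[k["mask"].astype(np.float32) for k in spotter.trace(n,t)]
        for x in xs:
            u=proj(cal,np.array([[x,.314,z+.015]]))[0]
            b=[k for k in L if np.hypot(*(np.argwhere(k>0).mean(0)[::-1]-u))<14]
            if b:
                p,e=fit([(cal,b[0])],m,(x,.314),z,yaws=[np.pi/2]); print(n,t,np.round(p,4),round(e,3))
E
python3 board.py 1; python3 -c "
from h import *
chain(.4271,.1328,.9162,.442,.314,g=.005,hi=.15)"
```

```text
top trough_a [0.3972 0.313  1.5628] 0.053
top trough_a [0.4885 0.3208 1.5672] 0.411
top trough_a [0.5785 0.3166 1.5827] 0.042
scene trough_a [0.3983 0.3122 1.5653] 0.071
scene trough_a [0.4894 0.3141 1.5653] 0.081
scene trough_a [0.5787 0.3192 1.6063] 0.136
abovepick [0.0026, 0.0007, -0.0026] [-0.0, 0.0, -0.0]
pick [0.0, 0.0, 0.095] [-0.0, 0.0, -0.0]
lift [-0.0, -0.0, -0.145] [-0.0, 0.0, -0.0]
above [0.1528, -0.0985, 0.0] [-0.0, 0.0, -37.5]
low [-0.0, 0.0, 0.1025] [-0.0, -0.0, -0.0]
place [-0.0, 0.0, 0.01] [-0.0, -0.0, -0.0]
up [0.0, -0.0, -0.1125] [-0.0, -0.0, -0.0]
```

View pics/top1.png

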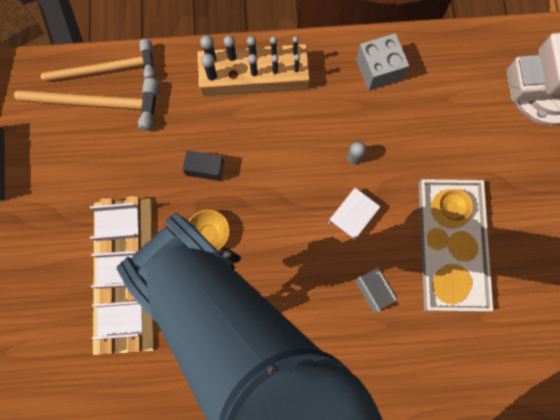

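Request:
{"fn": "apply_moves", "kwargs": {
  "plan": [
    [[-1,0.001,0.0005,0.04,0,0,0],[-1,0.001,0.0005,0.075,0,0,0],[-1,0.001,0.0005,0.089,0,0,0],[-1,0.001,0.0005,0.089,0,0,0],[1,0.001,0.0005,0.089,0,0,0],[1,0.001,0.0005,0.089,0,0,0],[1,0.001,0.0005,0.089,0,0,0],[1,0.001,0.0005,0.089,0,0,0]]
  ]
}}

```text
time: 19.1
tcp_pos: [0.4268, 0.132, 0.0098]
ee_rot: [0.0, 0.897, 0.442, 0.001]
wrist_force: [-1.8, 0.3, 4.3]
finger_gap: 0.0586
finger_force: 64.1
```

Request:
{"fn": "apply_moves", "kwargs": {
  "plan": [
    [[1,0,0,0,0,0,0],[1,0,0,-0.03,0,0,0],[1,0,0,-0.08,0,0,0],[1,0,0,-0.13,0,0,0],[1,0,0,-0.142,0,0,0],[1,0,0,-0.142,0,0,0],[1,0,0,-0.142,0,0,0]]
  ]
}}

```text
time: 19.8
tcp_pos: [0.4255, 0.131, 0.1499]
ee_rot: [0.0, 0.897, 0.442, -0.0]
wrist_force: [-0.8, -0.5, -1.5]
finger_gap: 0.0586
finger_force: 65.6
```

Request:
{"fn": "apply_moves", "kwargs": {
  "plan": [
    [[1,0.08,-0.05,0,0,0,-15],[1,0.153,-0.0985,0,0,0,-37.5],[1,0.153,-0.0985,0,0,0,-37.5],[1,0.153,-0.0985,0,0,0,-37.5],[1,0.153,-0.0985,0,0,0,-37.5],[1,0.153,-0.0985,0,0,0,-37.5],[1,0.153,-0.0985,0,0,0,-37.5],[1,0.153,-0.0985,0,0,0,-37.5]]
  ]
}}

```text
time: 20.6
tcp_pos: [0.4408, 0.3116, 0.1495]
ee_rot: [0.0, 0.708, 0.706, -0.001]
wrist_force: [0.1, 0.8, -1.9]
finger_gap: 0.0586
finger_force: 65.5
```

Request:
{"fn": "apply_moves", "kwargs": {
  "plan": [
    [[1,0,0,0,0,0,0],[1,0,0,0,0,0,0],[1,0,0,0,0,0,0]]
  ]
}}

```text
time: 20.9
tcp_pos: [0.4412, 0.3127, 0.1505]
ee_rot: [0.0, 0.707, 0.707, 0.0]
wrist_force: [0.1, -1.1, 0.3]
finger_gap: 0.0585
finger_force: 65.5
```

```bash
python3 -c "
from h import *
cv2.imwrite('pics/w4.png',eyes.grab_frame('wrist')[:,:,::-1])
print(go(.443,.314,.044,np.pi/2))"
```

```text
(array([0.0013, 0.0018, 0.1065]), array([ 0.,  0., -0.]))
```

View pics/w4.png

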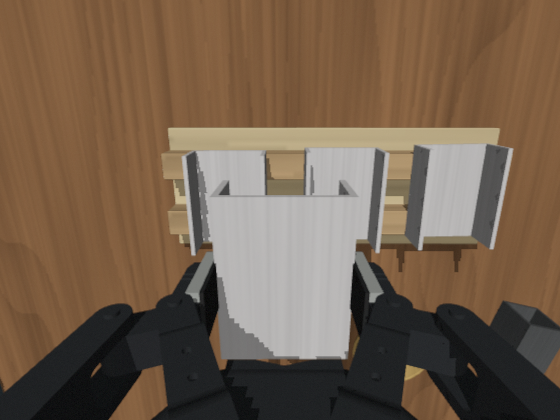

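Request:
{"fn": "apply_moves", "kwargs": {
  "plan": [
    [[1,0.0,0.0015,0.04,0,0,0],[1,0.0,0.0015,0.065,0,0,0],[1,0.0,0.0015,0.085,0,0,0],[1,0.0,0.0015,0.1,0,0,0],[1,0.0,0.0015,0.104,0,0,0],[1,0.0,0.0015,0.104,0,0,0]]
  ]
}}

```text
time: 21.55
tcp_pos: [0.4425, 0.3131, 0.0464]
ee_rot: [-0.0, 0.707, 0.707, -0.0]
wrist_force: [-1.1, 0.5, -0.7]
finger_gap: 0.0584
finger_force: 65.5
```

Request:
{"fn": "apply_moves", "kwargs": {
  "plan": [
    [[1,0,0,0.0025,0,0,0],[1,0,0,0.0025,0,0,0],[1,0,0,0.0025,0,0,0]]
  ]
}}

```text
time: 21.85
tcp_pos: [0.4429, 0.3132, 0.0445]
ee_rot: [0.0, 0.707, 0.707, 0.001]
wrist_force: [0.5, 0.0, -0.9]
finger_gap: 0.0585
finger_force: 65.5
```

Request:
{"fn": "apply_moves", "kwargs": {
  "plan": [
    [[1,0,0,0.001,0,0,0],[1,0,0,0.001,0,0,0],[-0.75,0,0,0.001,0,0,0],[-0.75,0,0,0.001,0,0,0],[-0.75,0,0,0.0,0,0,0],[-0.75,0,0,-0.03,0,0,0],[-0.75,0,0,-0.06,0,0,0],[-0.75,0,0,-0.09,0,0,0]]
  ]
}}

```text
time: 22.65
tcp_pos: [0.4422, 0.3129, 0.1348]
ee_rot: [-0.0, 0.707, 0.707, -0.0]
wrist_force: [0.9, 0.2, 0.1]
finger_gap: 0.0747
finger_force: 0.0
```

```bash
python3 -c "
from h import *
cv2.imwrite('pics/w5.png',eyes.grab_frame('wrist')[:,:,::-1])
chain(.567,-.1345,2.3996,.533,.314,g=.008,hi=.15)"
```

```text
abovepick [-0.4496, 0.1224, 0.0384] [0.4, -0.1, -47.5]
pick [0.0, 0.0001, 0.092] [-0.0, 0.0, 0.0]
lift [-0.0, -0.0001, -0.142] [-0.0, 0.0, 0.0]
above [0.3281, 0.3077, -0.0002] [-0.0, 0.0, 47.5]
low [0.0001, 0.0, 0.0995] [-0.0, 0.0, 0.0]
place [0.0, 0.0, 0.01] [-0.0, 0.0, 0.0]
up [-0.0001, -0.0, -0.1095] [-0.0, 0.0, 0.0]
```

View pics/w5.png

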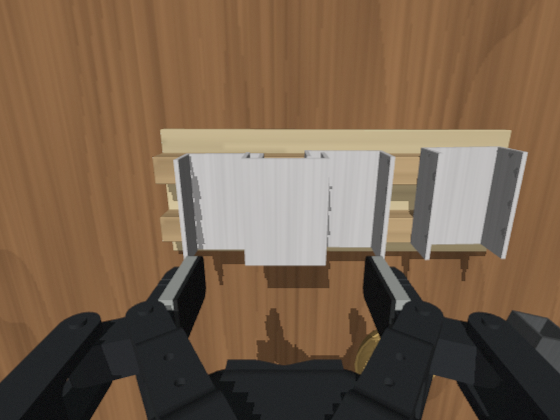

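Request:
{"fn": "apply_moves", "kwargs": {
  "plan": [
    [[-1,-0.45,0.1225,0,0,0,-47.5],[-1,-0.45,0.1225,0,0,0,-47.5],[-1,-0.45,0.1225,0,0,0,-47.5],[-1,-0.45,0.1225,0,0,0,-47.5],[-1,-0.45,0.1225,0,0,0,-47.5],[-1,-0.45,0.1225,0,0,0,-47.5],[-1,-0.45,0.1225,0,0,0,-47.5],[-1,-0.45,0.1225,0,0,0,-47.5]]
  ]
}}

```text
time: 23.5
tcp_pos: [0.5463, -0.0699, 0.1338]
ee_rot: [0.0, 0.363, 0.932, 0.0]
wrist_force: [1.4, 0.4, 0.3]
finger_gap: 0.0855
finger_force: 0.0
```

Request:
{"fn": "apply_moves", "kwargs": {
  "plan": [
    [[-1,0,0,0,0,0,0],[-1,0,0,0,0,0,0]]
  ]
}}

```text
time: 23.7
tcp_pos: [0.5461, -0.069, 0.1335]
ee_rot: [-0.0, 0.364, 0.931, 0.0]
wrist_force: [0.1, 0.2, 0.2]
finger_gap: 0.0854
finger_force: 0.0
```

```bash
python3 -c "
from h import *
chain(.567,-.1345,2.3996,.533,.314,g=.008,hi=.15)"
```

```text
abovepick [-0.0598, -0.0339, 0.0335] [-0.0, -0.0, -0.2]
pick [-0.0, 0.0, 0.092] [-0.0, -0.0, 0.0]
lift [0.0001, -0.0, -0.142] [-0.0, -0.0, 0.0]
above [0.3281, 0.3076, 0.0001] [-0.0, -0.0, 47.5]
low [-0.0, 0.0, 0.0995] [-0.0, -0.0, -0.0]
place [-0.0, 0.0, 0.01] [-0.0, -0.0, -0.0]
up [0.0, -0.0, -0.1095] [-0.0, -0.0, -0.0]
```

Request:
{"fn": "apply_moves", "kwargs": {
  "plan": [
    [[-1,-0.06,-0.034,0.033,0,0,0],[-1,-0.06,-0.034,0.033,0,0,0],[-1,-0.06,-0.034,0.033,0,0,0],[-1,-0.06,-0.034,0.033,0,0,0],[-1,-0.06,-0.034,0.033,0,0,0],[-1,-0.06,-0.034,0.033,0,0,0]]
  ]
}}

```text
time: 24.3
tcp_pos: [0.5676, -0.1312, 0.1016]
ee_rot: [0.0, 0.361, 0.932, 0.0]
wrist_force: [0.5, -0.3, -0.5]
finger_gap: 0.0855
finger_force: 0.0
```

```bash
python3 -c "
from h import *
chain(.567,-.1345,2.3996,.533,.314,g=.008,hi=.15)"
```

```text
abovepick [-0.0018, -0.0029, 0.0016] [0.1, 0.0, 0.2]
pick [0.0, 0.0001, 0.092] [-0.0, 0.0, -0.0]
lift [-0.0, -0.0001, -0.142] [-0.0, 0.0, -0.0]
above [0.3283, 0.3074, -0.0003] [-0.0, 0.0, 47.5]
low [0.0001, 0.0, 0.0995] [-0.0, 0.0, -0.0]
place [0.0, 0.0, 0.01] [-0.0, 0.0, -0.0]
up [-0.0001, -0.0, -0.1095] [-0.0, 0.0, -0.0]
```

Request:
{"fn": "apply_moves", "kwargs": {
  "plan": [
    [[-1,-0.002,-0.003,0.04,0,0,0],[-1,-0.002,-0.003,0.08,0,0,0],[-1,-0.002,-0.003,0.0925,0,0,0],[-1,-0.002,-0.003,0.0925,0,0,0],[1,-0.002,-0.003,0.0925,0,0,0],[1,-0.002,-0.003,0.0925,0,0,0],[1,-0.002,-0.003,0.0925,0,0,0],[1,-0.002,-0.003,0.0925,0,0,0]]
  ]
}}

```text
time: 25.1
tcp_pos: [0.5686, -0.1366, 0.0109]
ee_rot: [0.002, 0.362, 0.932, 0.0]
wrist_force: [-0.8, 0.6, 5.8]
finger_gap: 0.0586
finger_force: 64.8
```

Request:
{"fn": "apply_moves", "kwargs": {
  "plan": [
    [[1,0,0,0,0,0,0],[1,0,0,-0.03,0,0,0],[1,0,0,-0.08,0,0,0],[1,0,0,-0.13,0,0,0],[1,0,0,-0.142,0,0,0],[1,0,0,-0.142,0,0,0],[1,0,0,-0.142,0,0,0]]
  ]
}}

```text
time: 25.8
tcp_pos: [0.5662, -0.1371, 0.1499]
ee_rot: [-0.0, 0.363, 0.932, -0.0]
wrist_force: [0.6, -0.7, -1.4]
finger_gap: 0.0588
finger_force: 65.1
```

Request:
{"fn": "apply_moves", "kwargs": {
  "plan": [
    [[1,0.328,0.3075,0,0,0,47.5],[1,0.328,0.3075,0,0,0,47.5],[1,0.328,0.3075,0,0,0,47.5],[1,0.328,0.3075,0,0,0,47.5],[1,0.328,0.3075,0,0,0,47.5],[1,0.328,0.3075,0,0,0,47.5],[1,0.328,0.3075,0,0,0,47.5],[1,0.328,0.3075,0,0,0,47.5]]
  ]
}}

```text
time: 26.6
tcp_pos: [0.5352, 0.2614, 0.1482]
ee_rot: [-0.0, 0.707, 0.707, -0.002]
wrist_force: [1.4, 0.5, -0.4]
finger_gap: 0.0586
finger_force: 65.0
```

```bash
python3 -c "
from h import *
print(go(.533,.314,.15,np.pi/2))"
```

```text
(array([ 0.0526, -0.0022, -0.0019]), array([-0.2,  0.1, -0. ]))
```

Request:
{"fn": "apply_moves", "kwargs": {
  "plan": [
    [[1,0.052,-0.002,0,0,0,0],[1,0.052,-0.002,0,0,0,0],[1,0.052,-0.002,0,0,0,0],[1,0.052,-0.002,0,0,0,0],[1,0.052,-0.002,0,0,0,0],[1,0.052,-0.002,0,0,0,0]]
  ]
}}

```text
time: 27.2
tcp_pos: [0.5352, 0.3105, 0.15]
ee_rot: [0.0, 0.708, 0.706, -0.001]
wrist_force: [-0.1, 1.1, -0.5]
finger_gap: 0.0585
finger_force: 65.0
```

```bash
python3 -c "
from h import *
cv2.imwrite('pics/w6.png',eyes.grab_frame('wrist')[:,:,::-1])
print(go(.533,.314,.0449,np.pi/2))"
```

```text
(array([ 0.0032, -0.0022,  0.1054]), array([-0. ,  0. , -0.1]))
```

View pics/w6.png

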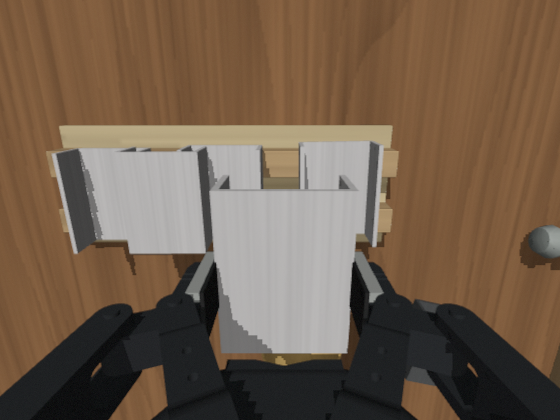

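Request:
{"fn": "apply_moves", "kwargs": {
  "plan": [
    [[1,0.0015,-0.002,0.04,0,0,0],[1,0.0015,-0.002,0.065,0,0,0],[1,0.0015,-0.002,0.085,0,0,0],[1,0.0015,-0.002,0.098,0,0,0],[1,0.0015,-0.002,0.103,0,0,0],[1,0.0015,-0.002,0.103,0,0,0]]
  ]
}}

```text
time: 27.85
tcp_pos: [0.5328, 0.3137, 0.0473]
ee_rot: [-0.0, 0.707, 0.707, -0.0]
wrist_force: [-0.1, 0.3, -1.0]
finger_gap: 0.0586
finger_force: 65.0
```

Request:
{"fn": "apply_moves", "kwargs": {
  "plan": [
    [[1,0,0,0.003,0,0,0],[1,0,0,0.003,0,0,0],[1,0,0,0.003,0,0,0]]
  ]
}}

```text
time: 28.15
tcp_pos: [0.5331, 0.3141, 0.045]
ee_rot: [0.0, 0.707, 0.707, 0.0]
wrist_force: [0.5, 0.2, -0.9]
finger_gap: 0.0588
finger_force: 65.0
```

Release, lift, then back off towards the right to inspect.

Request:
{"fn": "apply_moves", "kwargs": {
  "plan": [
    [[1,0,0,0.001,0,0,0],[1,0,0,0.001,0,0,0],[-0.75,0,0,0.001,0,0,0],[-0.75,0,0,0.001,0,0,0],[-0.75,0,0,0.0,0,0,0],[-0.75,0,0,-0.03,0,0,0],[-0.75,0,0,-0.06,0,0,0],[-0.75,0,0,-0.11,0,0,0]]
  ]
}}

```text
time: 28.95
tcp_pos: [0.5312, 0.3125, 0.1532]
ee_rot: [-0.001, 0.707, 0.707, -0.003]
wrist_force: [-0.0, -0.5, -0.3]
finger_gap: 0.0746
finger_force: 0.0
```

Request:
{"fn": "apply_moves", "kwargs": {
  "plan": [
    [[-0.75,0,0,-0.05,0,0,0],[-0.75,-0.35,0,-0.07,0,0,0],[-0.75,-0.35,0,-0.07,0,0,0],[-0.75,-0.35,0,-0.07,0,0,0],[-0.75,-0.35,0,-0.07,0,0,0],[-0.75,-0.35,0,-0.07,0,0,0],[-0.75,-0.35,0,-0.07,0,0,0],[-0.75,-0.35,0,-0.07,0,0,0]]
  ]
}}

```text
time: 29.75
tcp_pos: [0.5324, -0.0376, 0.2247]
ee_rot: [0.0, 0.707, 0.707, 0.0]
wrist_force: [0.6, -0.5, -0.4]
finger_gap: 0.0748
finger_force: 0.0
```

Request:
{"fn": "apply_moves", "kwargs": {
  "plan": [
    [[-0.75,-0.2,0,0,0,0,0],[-0.75,-0.2,0,0,0,0,0],[-0.75,-0.2,0,0,0,0,0],[-0.75,-0.2,0,0,0,0,0],[-0.75,-0.2,0,0,0,0,0],[-0.75,-0.2,0,0,0,0,0]]
  ]
}}

```text
time: 30.35
tcp_pos: [0.5322, -0.2368, 0.2241]
ee_rot: [-0.0, 0.708, 0.706, 0.0]
wrist_force: [-0.1, 0.7, -1.6]
finger_gap: 0.0746
finger_force: 0.0
```

```bash
python3 board.py 9; python3 -c "
import cv2
a=cv2.imread('pics/top9.png')[180:370,60:260];b=cv2.imread('pics/scene9.png')[100:190,250:390]
cv2.imwrite('pics/f.png',cv2.vconcat([cv2.resize(a,(560,300))[:,:],cv2.resize(b,(560,290))]))"
```

```text
top trough_a [0.3958 0.3127 1.5214] 0.253
top trough_a [0.4972 0.3114 1.2475] 0.544
top trough_a [0.5786 0.3169 1.6005] 0.337
top cap_a [0.4436 0.3139 1.5736] 0.029
top cap_a [0.5341 0.316  1.5514] 0.078
scene trough_a [0.3977 0.309  1.5509] 0.326
scene trough_a [0.4789 0.3038 2.1233] 0.802
scene trough_a [0.5793 0.3137 1.6686] 0.395
scene cap_a [0.4441 0.3118 1.5557] 0.087
scene cap_a [0.5342 0.3161 1.5638] 0.095
```

View pics/f.png

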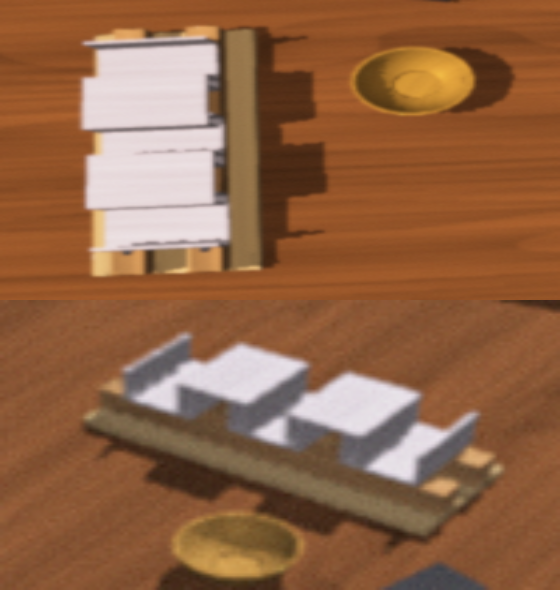

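Both caps (at (150,100) and (150,180) in the top crop) sit level and fully down between the troughs. Positions are within 4 mm of the board's midline, so I'm handing the job in.

```bash
python3 -c "
from workcell import env
print(env.sign_off())"
```

```text
the job is handed in; nothing more can be done
None
```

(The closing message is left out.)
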